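# Turn over the flange turntable and hold its belt tensioner wound to the stop

### The arm

A 7-joint arm with a two-finger parallel gripper is mounted at the origin on the work surface. World frame = base frame: x ahead of the robot, y to its left, z up, the work surface at z = 0. Lengths are in m, angles in rad, forces in N, time in s.
With the tool pointing down it reaches from about 0.4 to 0.85 m from the base axis. Payload 4.5 kg.
Tool frame: the origin (TCP) lies midway between the tips of the shut fingers; the grasp point (between the pads) lies 19 mm behind it; z points along the fingers, y is the direction in which the jaws open and shut (so a half turn about z gives the same grasp; the last joint's range is limited). The gripper opens to 88 mm and grips with 3 to 60 N. Pads are 18 mm wide; open, the fingers measure 123 mm over their backs; the gripper's body (75 mm by 187 mm) begins 45 mm behind the grasp point.
Start: joints at [0.034, 0.689, -0.195, 1.565, 0.157, 0.902, -0.215], TCP at [0.625, 0, 0.239] pointing down, gripper open.
Joint ranges: [-3.01, 3.01], [-0.46, 2.08], [-1.47, 1.51], [0.13, 2.56], [-1, 4.14], [0.04, 2.09], [-2.66, 2.66]. Speed limits (rad/s): [2.57, 2.57, 3.14, 3.14, 3.14, 3.14, 3.14].

### API

Orientations are given as a 3x3 rotation matrix whose columns are the frame's x, y, z axes.
In Python, from station import r gives the robot as it stands.
- The arm moves only by the shell command python3 -m handwheel 'ROWS' [OPENING]. ROWS is text: rows parted by semicolons, each of 6 numbers parted by spaces: the shift along the world's x, y, z in cm, then the turn, a rotation vector about the world's x, y, z in degrees. A call has 1 to 5 rows; each row is the pose to reach, as a shift and turn from the pose commanded when the call began; what a row does not reach only later rows make up. A row lasts 1/12 s, in which the tool goes at most 41.7 mm and 7.16 degrees, less where a joint would pass 70% of its speed; a pose out of reach is approached as far as the arm can. A call with a gripper value outside its range is refused whole. OPENING is the closure, from -1 (fully open) to 1 (shut), set as the call begins (- or left out, the last holds). The fingers move at their own pace and stop on an object; the grip force is fixed at half the most. Time passes only in rows, so rows that repeat a pose let the fingers close. It gives the time, the measured TCP pose, the force and the opening at its end, in the units of the state.
- r.observe(): the state, without advancing time (a new reading comes with each control period).
- r.read_camera(name): name is "scene" or "side" or "wrist"; returns the picture (400x640x3 uint8, red, green, blue); there is no depth.
- r.camera_params(name): a dict with "fx", "fy", "cx", "cy" (pixels), "rvec" (rotation vector, rad) and "tvec" (3), from world to camera coordinates, as OpenCV has them. Camera axes: x right, y down, z forward; pixel columns grow to the right and rows downward; lengths in m; the calibration is good to about 2 mm. A picture is of the moment at which its call begins: read the wrist's pose just before it. camera_params takes no time and is no camera call; for the wrist camera it gives the pose at the moment of the call.
- r.sign_off(): hands the job in, once; it reports no verdict.
The state is a dict: "time_s": time; "joints": joint angles; "dq": joint speeds; "joint_efforts": joint torques, N m; "ee_pos": TCP position; "tool_rot": TCP orientation; "wrist_force": force on the tool from outside, world axes, zero at the start; "ft_torque": the same for the moment, N m; "width": opening from 0.0 (shut) to 1.0 (fully open).
Only numpy, scipy, OpenCV 4.12 (cv2) and the standard library are available. Lean on these libraries where they do the work, as an engineer would, in place of code of your own. Each camera call takes 0.05 s, during which the arm holds its last target. There are 200 camera calls.

### The job

The drive belt is about to go back on the flange turntable: first take its upright crank handle and turn the table by hand one full turn counter-clockwise (seen from above), until the handle is back at the pointer, to check that it runs freely. Then swing the belt tensioner's arm by its upright pin counter-clockwise against its spring, all the way to the stop post, and hold it there with the gripper: the program finishes while still holding the arm at the stop, so that a colleague can fit the belt. Leave the dial gauge and the rubber ring, which lie between the two, where they are.

Things in the scene. Friction and masses are not known exactly. Their poses are not given: they have to be found in the camera images.
- turn_hub (a point): middle of the flange turntable, on its vertical axis, at the top of the low centre boss (78 mm above the bench). The turntable is an aluminium disc 170 mm across with a belt groove round its rim, flat top 72 mm above the bench (small bolt heads and the boss rise to 78 mm), on a square steel base 150 mm wide fixed to the bench. Its x axis points at the base's pointer
- crank_grip (a point): centre (109 mm above the bench) of the turntable's upright crank handle: a black round sleeve 20 mm across, its foot 79 mm and its top 135 mm above the bench, standing on the disc 60 mm from the axis. The sleeve spins freely on its own pin, so a gripper need not turn with it; the disc turns with light friction (about 1.5 N at the handle) and stays where it is left
- pointer_tip (a point): tip of the small upright pointer fixed to the turntable's base, 101 mm from the axis and 70 mm above the bench; the crank handle starts next to it, on the line from the axis to the pointer
- turntable (a joint): turning angle of the turntable, rad; 0 at the start (handle at the pointer), grows counter-clockwise seen from above and keeps counting, 6.28 after one full turn
- tens_pivot (a point): vertical pivot axis of the belt tensioner, 92 mm above the bench (the pivot body itself ends 86 mm above the bench). Its round base plate, 160 mm across and 12 mm thick, is fixed to the bench and carries two upright stop posts 12 mm thick, 62 mm from the axis, their tops 70 mm above the bench; the arm rests against one and swings to the other. The point's x axis points along the arm at rest
- tens_pin (a point): middle (92 mm above the bench) of the tensioner arm's upright round steel pin, 14 mm across, from 62 to 122 mm above the bench, 100 mm from the pivot axis. The arm is a flat aluminium bar 26 mm wide, its top 62 mm above the bench, with a black idler roller 36 mm across hanging under the pin down to 22 mm above the bench
- tens_arm (a joint): swing of the tensioner arm, rad: 0 at rest, grows counter-clockwise seen from above, 1.0 at the far stop post. A spring drives it back to 0: about 3 N at the pin at rest, 8 N at the stop
- gauge: bystander: loose round dial gauge lying face up, 80 mm across, 33 mm high, brass stem 30 mm long on one side; origin at the middle of its underside
- seal_ring: bystander: loose flat black rubber ring, 72 mm outside, 10 mm high; origin at the middle of its underside
Things that resemble listed ones, but are neither listed nor needed, are in the scene too. What is shaped like the part that bears tens_pivot but pink is not meant. There is more than one size of the part that bears turn_hub; the job needs the larger.

How it is judged:
By the outcome, as a careful person would: the job done as asked, in the order asked, and still so for the second after the job is handed in, while the arm keeps its last pose, push and grip.
It also fails if it takes over 64 s, if anything falls off the work surface, if the arm or the gripper's body presses on something with over 40 N, if the wrist force passes 120 N, or if a joint passes its speed limit or range.

## Working session

There is one attempt and no reset: what is moved stays moved. The work goes in short steps, Python scripts to look and compute and a shell command to move; the robot and the scene stay as the last step left them, time stands still between calls to the robot, and variables do not carry over. Pictures are saved under pics/ and viewed, about 8 in all and at most 12, crops included, and the job is handed in when it is done.

```bash
ls; mkdir -p pics
cat > h.py <<'E'
import numpy as np, cv2
from station import r
def cam(n):
    p=r.camera_params(n); K=np.array([[p['fx'],0,p['cx']],[0,p['fy'],p['cy']],[0,0,1.]])
    R=cv2.Rodrigues(np.array(p['rvec'],float))[0]; t=np.array(p['tvec'],float).ravel()
    return K,R,t
def ray(n,uv,z,c=None):
    K,R,t=c or cam(n); d=R.T@np.linalg.inv(K)@np.array([uv[0],uv[1],1.]); o=-R.T@t
    return o+d*(z-o[2])/d[2]
def proj(n,P,c=None):
    K,R,t=c or cam(n); q=K@(R@np.array(P,float)+t); return q[:2]/q[2]
E
python3 - <<'E'
from h import *
for n in("scene","side"):
    im=r.read_camera(n); cv2.imwrite(f"pics/{n}0.png",im[:,:,::-1])
    K,R,t=cam(n); print(n,-R.T@t,K[0,0])
print(r.observe())
E
```

```text
pics
scene [ 1.04730011 -0.21329899  0.65852297] 383.93108114311025
side [ 0.41392549 -0.63025082  0.8038229 ] 364.4056297526017
{'time_s': 0.1, 'joints': array([ 0.03385248,  0.6898698 , -0.19456102,  1.56621319,  0.15732193,
        0.90249292, -0.21511861]), 'dq': array([-1.77588721e-03, -2.67687877e-03,  1.11851165e-03, -1.38886759e-03,
       -2.41164329e-03,  7.49677002e-05, -1.41107823e-03]), 'joint_efforts': array([-3.08775299e-03, -5.28501892e+01, -1.27141513e+00, -1.53837240e+01,
       -5.25604945e-02,  1.96265515e-03,  5.71585565e-05]), 'ee_pos': array([ 6.24450826e-01, -5.84009593e-05,  2.38017339e-01]), 'tool_rot': array([[-4.72020678e-05,  9.99998744e-01, -1.58401607e-03],
       [ 9.99999993e-01,  4.70305201e-05, -1.08336290e-04],
       [-1.08261657e-04, -1.58402118e-03, -9.99998740e-01]]), 'wrist_force': array([-0.8269969 , -1.02879687,  0.13929988]), 'ft_torque': array([-0.01315477, -0.00220873,  0.02458747]), 'width': 1.0027964688335524}
```

View pics/scene0.png

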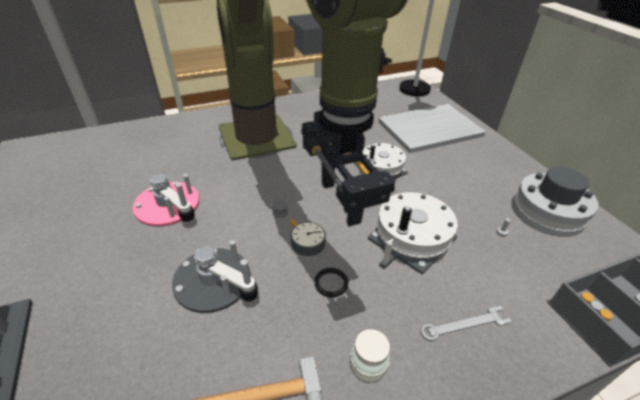

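View pics/side0.png

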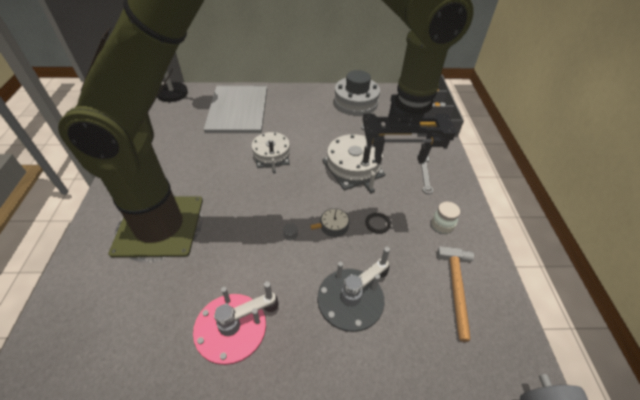

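Scene picture: turntables with a crank are at (418,222), large, and (384,158), small. The flange at (558,195) has a thick central knob and no crank or pointer. Tensioners are dark grey at (208,275) and pink at (166,200). The large turntable and the grey tensioner fit the description. I'll confirm both in an enlarged crop.

Run:
```python
from h import *
a=cv2.imread("pics/scene0.png"); b=cv2.imread("pics/side0.png")
f=lambda im,x,y:cv2.resize(im[y:y+100,x:x+130],None,fx=3,fy=3,interpolation=cv2.INTER_CUBIC)
o=np.vstack([np.hstack([f(a,355,175),f(a,165,225)]),np.hstack([f(b,300,110),f(b,300,240)])])
cv2.imwrite("pics/crop0.png",o)
c=cam("scene");s=cam("side")
print("hub scene",ray("scene",(419,216),.078,c),"side",ray("side",(356,152),.078,s))
print("small disc edges scene",ray("scene",(362,158),.05,c),ray("scene",(407,158),.05,c))
print("disc edges scene",ray("scene",(379,222),.072,c),ray("scene",(457,222),.072,c))
print("handle top",ray("scene",(406,208),.135,c))
print("pin top scene",ray("scene",(233,242),.122,c),"side",ray("side",(386,250),.122,s))
print("pivot top",ray("scene",(206,254),.086,c),ray("side",(353,283),.086,s))
```

```text
hub scene [0.56314718 0.2278041  0.078     ] side [0.56064401 0.21722337 0.078     ]
small disc edges scene [0.28661539 0.22869338 0.05      ] [0.32917921 0.34548809 0.05      ]
disc edges scene [0.54407467 0.13978803 0.072     ] [0.60342909 0.30019472 0.072     ]
handle top [0.58131239 0.17260857 0.135     ]
pin top scene [ 0.53906443 -0.17349336  0.122     ] side [ 0.5887061  -0.17021546  0.122     ]
pivot top [ 0.51776598 -0.22634736  0.086     ] [ 0.51195218 -0.23231698  0.086     ]
```

View pics/crop0.png

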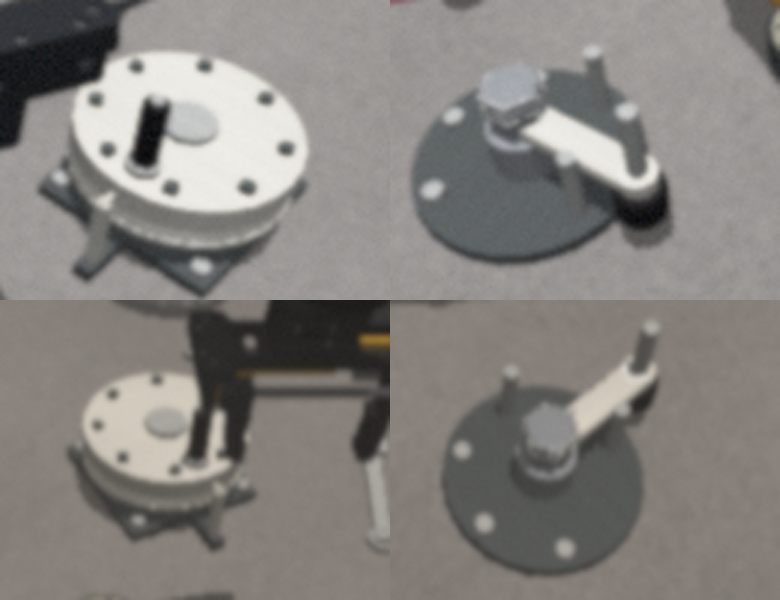

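Crops: the large white disc has its crank handle (top at scene (407,208)), boss (419,216) and pointer (390,242). The grey tensioner has its hex pivot (206,253), two posts, and pin top at about scene (246,264) and side (387,249). Both are the right ones; the pink tensioner and the small disc are decoys.

Run:
```python
from h import *
c=cam("scene");s=cam("side")
def two(n,a,b,z):
    A=ray("scene",a,z,c);B=ray("side",b,z,s);M=[]
    P=cv2.triangulatePoints(c[0]@np.c_[c[1],c[2]],s[0]@np.c_[s[1],s[2]],np.array(a,float),np.array(b,float)).ravel()
    print(n,A[:2].round(4),B[:2].round(4),"tri",(P[:3]/P[3]).round(4)); return (A+B)/2
hub=two("hub",(419,215.7),(355.3,150.7),.078)
ht=two("handle top",(407,207.7),(367.7,147),.135)
hf=two("handle foot",(402.7,231),(365,163),.079)
pt=two("pointer",(390,241.5),(372.3,172.3),.07)
pv=two("pivot",(205.7,252.7),(353,278),.086)
pn=two("pin top",(246,264),(387,249),.122)
pb=two("pin bot",(248,283),(383,263.5),.062)
postA=two("post back",(232.7,242),(340,263.3),.07)
postB=two("post front",(223.3,277.7),(377.7,276),.07)
g=two("gauge",(309,233),(334.5,218),.033); two("ring",(332,281),(378,222),.01)
for n,v in(("hub-handle",ht-hub),("hub-foot",hf-hub),("hub-pt",pt-hub),("piv-pin",pn-pv),("piv-pb",pb-pv),("pA",postA-pv),("pB",postB-pv)): print(n,np.hypot(*v[:2]),np.degrees(np.arctan2(v[1],v[0])))
```

```text
hub [0.5623 0.2283] [0.5591 0.2233] tri [0.5597 0.2302 0.0737]
handle top [0.5812 0.175 ] [0.5845 0.1721] tri [0.5839 0.1723 0.1367]
handle foot [0.5913 0.1696] [0.5825 0.1666] tri [0.5845 0.1754 0.0706]
pointer [0.6014 0.1349] [0.6016 0.1364] tri [0.6015 0.1351 0.0706]
pivot [ 0.5142 -0.2264] [ 0.513  -0.2198] tri [ 0.5139 -0.2242  0.0882]
pin top [ 0.599 -0.163] [ 0.5914 -0.1675] tri [ 0.5932 -0.1625  0.1148]
pin bot [ 0.5949 -0.1646] [ 0.5913 -0.1681] tri [ 0.5921 -0.1647  0.0577]
post back [ 0.4896 -0.1702] [ 0.488  -0.1712] tri [ 0.4881 -0.1701  0.0684]
post front [ 0.5729 -0.2058] [ 0.5725 -0.2063] tri [ 0.5725 -0.2059  0.0695]
gauge [ 0.4871 -0.0015] [ 0.4858 -0.0039] tri [ 0.4857 -0.0014  0.0309]
ring [0.6111 0.0029] [ 0.6087 -0.0008] tri [0.6093 0.0033 0.0064]
hub-handle 0.056733600880805854 -67.01392209633568
hub-foot 0.06338232379227635 -65.54437103764782
hub-pt 0.09893960966731567 -65.6181827589855
piv-pin 0.09997590600352639 35.32464061512638
piv-pb 0.09762411466429834 35.52994991560903
pA 0.05797701192646934 115.37264236744552
pB 0.06144253486500576 16.11183740649966
```

```bash
python3 -m handwheel '-1 3.5 0 0 0 0; -2 7 0 0 0 0; -3 10.5 0 0 0 0; -3.5 14 -1 0 0 0; -4 17.2 -2 0 0 0' -1
python3 -m handwheel '0 0 -1 0 0 0; 0 0 -2 0 0 0; 0 0 -2 0 0 0; 0 0 -2 0 0 0'
python3 - <<'E'
from h import *
for n in ("wrist","scene"):
    c=cam(n); im=r.read_camera(n); cv2.imwrite(f"pics/{n}1.png",im[:,:,::-1])
    print(n,proj(n,(.585,.172,.135),c),proj(n,(.5605,.2265,.078),c),proj(n,(.6015,.1355,.07),c))
print(r.observe()['ee_pos'])
E
```

```text
time_s: 0.52
ee_pos: [0.5844, 0.1744, 0.2188]
tool_rot: [[-0.001, 1.0, 0.001], [1.0, 0.001, 0.001], [0.001, 0.001, -1.0]]
wrist_force: [0.3, -0.2, 0.1]
width: 1.0
time_s: 0.85
ee_pos: [0.585, 0.1696, 0.198]
tool_rot: [[0.003, 1.0, -0.001], [1.0, -0.003, -0.002], [-0.002, -0.001, -1.0]]
wrist_force: [0.0, 0.4, 0.5]
width: 1.002
wrist [320.5525053  213.86028466] [290.93355643 131.33846958] [338.38645176 231.25557899]
scene [406.69937596 209.22916699] [417.8306185  215.36165244] [390.24970151 241.45312774]
[0.58579012 0.17006151 0.19904124]
```

View pics/wrist1.png

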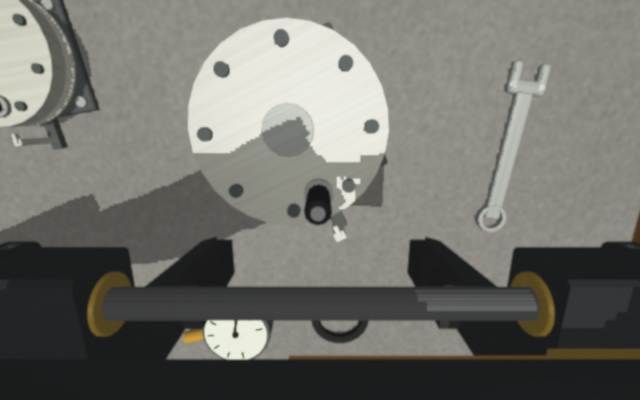

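Wrist picture: handle top at (318,213), boss (288,130) and pointer (340,236), all within about 2–3 mm of the prediction. The jaws straddle the handle, so I'm descending and closing.

```bash
python3 -m handwheel '0 0.1 -2 0 0 0; 0 0.1 -4.5 0 0 0; 0 0.1 -7 0 0 0; -0.1 0.1 -9.5 0 0 0; -0.1 0.1 -10.8 0 0 0'
python3 -m handwheel '0 0 0 0 0 0;0 0 0 0 0 0;0 0 0 0 0 0;0 0 0 0 0 0;0 0 0 0 0 0' 1
python3 -m handwheel '0 0 0 0 0 0;0 0 0 0 0 0;0 0 0 0 0 0;0 0 0 0 0 0;0 0 0 0 0 0'
python3 - <<'E'
import numpy as np
R=6.0;a0=-66
for k in range(0,360,60):
  A=np.radians(a0+k)
  print(k,'; '.join("%.2f %.2f"%(R*(np.cos(A+np.radians(d))-np.cos(A)),R*(np.sin(A+np.radians(d))-np.sin(A))) for d in(12,24,36,48,60)))
E
```

```text
time_s: 1.37
ee_pos: [0.5834, 0.1713, 0.0888]
tool_rot: [[0.002, 1.0, -0.002], [1.0, -0.002, -0.001], [-0.001, -0.002, -1.0]]
wrist_force: [-0.6, -0.6, -1.3]
width: 1.001
time_s: 1.78
ee_pos: [0.585, 0.1732, 0.0921]
tool_rot: [[0.0, 1.0, 0.003], [1.0, -0.0, 0.001], [0.001, 0.003, -1.0]]
wrist_force: [0.3, 0.2, 0.9]
width: 0.641
time_s: 2.2
ee_pos: [0.584, 0.173, 0.0908]
tool_rot: [[-0.0, 1.0, 0.0], [1.0, 0.0, -0.0], [-0.0, 0.0, -1.0]]
wrist_force: [-0.2, 0.2, -0.4]
width: 0.268
0 1.09 0.63; 2.02 1.47; 2.76 2.48; 3.27 3.63; 3.53 4.85
60 0.00 1.25; -0.26 2.48; -0.77 3.63; -1.51 4.64; -2.44 5.48
120 -1.09 0.63; -2.28 1.01; -3.53 1.15; -4.77 1.01; -5.97 0.63
180 -1.09 -0.63; -2.02 -1.47; -2.76 -2.48; -3.27 -3.63; -3.53 -4.85
240 -0.00 -1.25; 0.26 -2.48; 0.77 -3.63; 1.51 -4.64; 2.44 -5.48
300 1.09 -0.63; 2.28 -1.01; 3.53 -1.15; 4.77 -1.01; 5.97 -0.63
```

```bash
python3 -m handwheel '0 0 0 0 0 0;0 0 0 0 0 0;0 0 0 0 0 0;0 0 0 0 0 0;0 0 0 0 0 0'
python3 -m handwheel '0.53 0.26 0 0 0 0; 1.09 0.63 0 0 0 0; 1.57 1.03 0 0 0 0; 2.02 1.47 0 0 0 0; 2.02 1.47 0 0 0 0'
python3 -m handwheel '0 0 0 0 0 0;0 0 0 0 0 0'
```

```text
time_s: 2.62
ee_pos: [0.5837, 0.1731, 0.0907]
tool_rot: [[-0.0, 1.0, -0.001], [1.0, 0.0, -0.0], [-0.0, -0.001, -1.0]]
wrist_force: [-1.3, 0.4, 0.4]
width: 0.216
time_s: 3.03
ee_pos: [0.6054, 0.1908, 0.0907]
tool_rot: [[-0.002, 1.0, 0.002], [1.0, 0.002, 0.003], [0.003, 0.002, -1.0]]
wrist_force: [-2.6, 5.1, -0.3]
width: 0.215
time_s: 3.2
ee_pos: [0.6041, 0.189, 0.0907]
tool_rot: [[-0.001, 1.0, 0.0], [1.0, 0.001, 0.001], [0.001, 0.0, -1.0]]
wrist_force: [-3.6, 4.9, 2.3]
width: 0.218
```

Run:
```python
import numpy as np
R=5.95;a0=-42
for k in range(0,336,60):
  A=np.radians(a0+k)
  print(k,'; '.join("%.2f %.2f 0 0 0 0"%(R*(np.cos(A+np.radians(d))-np.cos(A)),R*(np.sin(A+np.radians(d))-np.sin(A))) for d in(12,24,36,48,60)))
```

```text
0 0.73 1.01 0 0 0 0; 1.24 2.14 0 0 0 0; 1.50 3.36 0 0 0 0; 1.50 4.60 0 0 0 0; 1.24 5.82 0 0 0 0
60 -0.51 1.14 0 0 0 0; -1.24 2.14 0 0 0 0; -2.16 2.98 0 0 0 0; -3.24 3.60 0 0 0 0; -4.42 3.98 0 0 0 0
120 -1.24 0.13 0 0 0 0; -2.47 0.00 0 0 0 0; -3.66 -0.38 0 0 0 0; -4.73 -1.01 0 0 0 0; -5.66 -1.84 0 0 0 0
180 -0.73 -1.01 0 0 0 0; -1.24 -2.14 0 0 0 0; -1.50 -3.36 0 0 0 0; -1.50 -4.60 0 0 0 0; -1.24 -5.82 0 0 0 0
240 0.51 -1.14 0 0 0 0; 1.24 -2.14 0 0 0 0; 2.16 -2.98 0 0 0 0; 3.24 -3.60 0 0 0 0; 4.42 -3.98 0 0 0 0
300 1.24 -0.13 0 0 0 0; 2.47 -0.00 0 0 0 0; 3.66 0.38 0 0 0 0; 4.73 1.01 0 0 0 0; 5.66 1.84 0 0 0 0
```

```bash
python3 -m handwheel '0.7 1.0 0 0 0 0; 1.2 2.15 0 0 0 0; 1.45 3.35 0 0 0 0; 1.45 4.6 0 0 0 0; 1.2 5.8 0 0 0 0'
python3 -m handwheel '0 0 0 0 0 0;0 0 0 0 0 0;0 0 0 0 0 0'
python3 -m handwheel '-0.5 1.15 0 0 0 0; -1.25 2.15 0 0 0 0; -2.15 3 0 0 0 0; -3.25 3.6 0 0 0 0; -4.4 4 0 0 0 0'
python3 -m handwheel '0 0 0 0 0 0;0 0 0 0 0 0;0 0 0 0 0 0'
```

```text
time_s: 3.62
ee_pos: [0.6156, 0.2429, 0.0906]
tool_rot: [[0.002, 1.0, -0.002], [1.0, -0.002, -0.005], [-0.005, -0.002, -1.0]]
wrist_force: [-5.7, -3.6, 5.5]
width: 0.219
time_s: 3.87
ee_pos: [0.6152, 0.2442, 0.0906]
tool_rot: [[0.0, 1.0, -0.002], [1.0, -0.0, -0.003], [-0.003, -0.002, -1.0]]
wrist_force: [-5.4, -1.3, 4.0]
width: 0.218
time_s: 4.28
ee_pos: [0.5719, 0.2855, 0.0907]
tool_rot: [[0.0, 1.0, 0.001], [1.0, -0.0, -0.001], [-0.001, 0.001, -1.0]]
wrist_force: [0.7, -4.7, 1.0]
width: 0.219
time_s: 4.53
ee_pos: [0.5714, 0.2856, 0.0907]
tool_rot: [[-0.001, 1.0, -0.001], [1.0, 0.001, -0.001], [-0.001, -0.001, -1.0]]
wrist_force: [-1.6, -2.7, 0.8]
width: 0.219
```

```bash
python3 -m handwheel '-1.2 0.1 0 0 0 0; -2.45 0 0 0 0 0; -3.6 -0.4 0 0 0 0; -4.7 -1 0 0 0 0; -5.6 -1.85 0 0 0 0'
python3 -m handwheel '0 0 0 0 0 0;0 0 0 0 0 0;0 0 0 0 0 0'
python3 -m handwheel '-0.7 -1 0 0 0 0; -1.2 -2.15 0 0 0 0; -1.45 -3.35 0 0 0 0; -1.45 -4.6 0 0 0 0; -1.2 -5.8 0 0 0 0'
python3 -m handwheel '0 0 0 0 0 0;0 0 0 0 0 0;0 0 0 0 0 0'
```

```text
time_s: 4.95
ee_pos: [0.5161, 0.2705, 0.0907]
tool_rot: [[-0.002, 1.0, 0.002], [1.0, 0.002, 0.005], [0.005, 0.002, -1.0]]
wrist_force: [0.6, 3.9, -3.6]
width: 0.221
time_s: 5.2
ee_pos: [0.515, 0.2693, 0.0907]
tool_rot: [[-0.002, 1.0, -0.001], [1.0, 0.002, 0.002], [0.002, -0.001, -1.0]]
wrist_force: [-5.0, 3.1, -0.3]
width: 0.221
time_s: 5.62
ee_pos: [0.5002, 0.21, 0.0906]
tool_rot: [[-0.003, 1.0, -0.006], [1.0, 0.003, -0.0], [-0.0, -0.006, -1.0]]
wrist_force: [-8.2, -0.4, 5.3]
width: 0.216
time_s: 5.87
ee_pos: [0.5015, 0.2062, 0.0906]
tool_rot: [[0.002, 1.0, -0.006], [1.0, -0.002, -0.005], [-0.005, -0.006, -1.0]]
wrist_force: [-7.7, -4.4, 7.8]
width: 0.215
```

Run:
```python
import numpy as np
for a in (212,224,236,248,260,272,284,295.7,297): print(a,(100*(np.array([.558,.2265])+.06*np.array([np.cos(np.radians(a)),np.sin(np.radians(a))])-[.5039,.2093])).round(2))
```

```text
212 [ 0.32 -1.46]
224 [ 1.09 -2.45]
236 [ 2.05 -3.25]
248 [ 3.16 -3.84]
260 [ 4.37 -4.19]
272 [ 5.62 -4.28]
284 [ 6.86 -4.1 ]
295.7 [ 8.01 -3.69]
297 [ 8.13 -3.63]
```

```bash
python3 -m handwheel '0.3 -1.45 0 0 0 0; 1.1 -2.45 0 0 0 0; 2.05 -3.25 0 0 0 0; 3.15 -3.85 0 0 0 0; 4.35 -4.2 0 0 0 0'
python3 -m handwheel '1.25 -0.1 0 0 0 0; 2.5 0.1 0 0 0 0; 3.65 0.5 0 0 0 0; 3.65 0.5 0 0 0 0; 3.65 0.5 0 0 0 0'
python3 -m handwheel '0 0 0 0 0 0;0 0 0 0 0 0;0 0 0 0 0 0'
python3 - <<'E'
from h import *
print(r.observe()['ee_pos']); cv2.imwrite("pics/s2.png",cv2.resize(r.read_camera("scene")[160:290,330:500,::-1],None,fx=4,fy=4,interpolation=cv2.INTER_CUBIC))
E
```

```text
time_s: 6.28
ee_pos: [0.5493, 0.1676, 0.0907]
tool_rot: [[0.001, 1.0, 0.002], [1.0, -0.001, 0.002], [0.002, 0.002, -1.0]]
wrist_force: [-1.0, 4.6, -3.1]
width: 0.216
time_s: 6.7
ee_pos: [0.5864, 0.1744, 0.0907]
tool_rot: [[-0.0, 1.0, 0.003], [1.0, 0.0, 0.004], [0.004, 0.003, -1.0]]
wrist_force: [-0.5, 4.5, -0.5]
width: 0.216
time_s: 6.95
ee_pos: [0.5841, 0.1732, 0.0907]
tool_rot: [[-0.001, 1.0, 0.0], [1.0, 0.001, 0.001], [0.001, 0.0, -1.0]]
wrist_force: [0.0, 5.1, -2.7]
width: 0.217
[0.58412256 0.17319031 0.09072417]
```

View pics/s2.png

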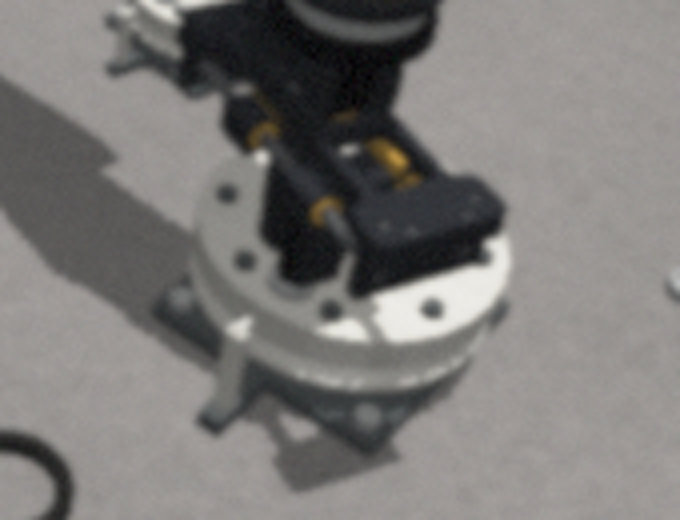

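Crop: handle foot at scene (402,231), the same as at the start (403,231), in line with the pointer at (390,242). The full turn is done. Next: release, lift and move over the pin.

```bash
for i in 1 2; do :; done
python3 -m handwheel '0 0 0 0 0 0;0 0 0 0 0 0;0 0 0 0 0 0;0 0 0 0 0 0;0 0 0 0 0 0' -1
python3 -m handwheel '0 0 0 0 0 0;0 0 0 0 0 0;0 0 0 0 0 0;0 0 0 0 0 0;0 0 0 0 0 0'
python3 -m handwheel '0 0 2 0 0 0;0 0 4.5 0 0 0;0 0 7 0 0 0;0 0 9.5 0 0 0;0 0 11 0 0 0'
python3 -m handwheel '0 -3.4 0 0 0 0;0.2 -6.8 0 0 0 0;0.4 -10.2 0 0 0 0;0.6 -13.6 0 0 0 0;0.6 -17 0 0 0 0'
python3 -m handwheel '0 -3.4 0 0 0 0;0 -6.8 0 0 0 0;0.2 -10.2 0 0 0 0;0.4 -13.6 0 0 0 0;0.4 -16.8 0 0 0 0'
python3 -m handwheel '0 0 0 0 0 0;0 0 0 0 0 0;0 0 0 0 0 0'
python3 - <<'E'
from h import *
for n in ("wrist","scene"):
    c=cam(n); im=r.read_camera(n); cv2.imwrite(f"pics/{n}3.png",im[:,:,::-1])
    print(n,proj(n,(.594,-.166,.122),c),proj(n,(.5136,-.2235,.086),c),proj(n,(.593,-.166,.062),c))
    if n=="scene": print(proj(n,(.584,.173,.135),c),proj(n,(.584,.173,.079),c))
print(r.observe()['ee_pos'])
a=cv2.imread("pics/wrist3.png"); b=cv2.resize(cv2.imread("pics/scene3.png")[170:270,350:480],None,fx=1.2,fy=1.2)
b=cv2.resize(b,(520,400)); cv2.imwrite("pics/both3.png",cv2.resize(np.hstack([a,b]),(800,276)) )
E
```

```text
time_s: 7.42
ee_pos: [0.5846, 0.1713, 0.0909]
tool_rot: [[0.001, 1.0, 0.001], [1.0, -0.001, -0.001], [-0.001, 0.001, -1.0]]
wrist_force: [-1.0, 0.6, -0.5]
width: 0.572
time_s: 7.83
ee_pos: [0.5842, 0.1723, 0.0907]
tool_rot: [[-0.0, 1.0, 0.0], [1.0, 0.0, 0.0], [0.0, 0.0, -1.0]]
wrist_force: [-0.5, 0.1, -0.8]
width: 0.953
time_s: 8.25
ee_pos: [0.5852, 0.1726, 0.2034]
tool_rot: [[0.0, 1.0, 0.003], [1.0, -0.0, 0.001], [0.001, 0.003, -1.0]]
wrist_force: [0.3, 0.7, 0.5]
width: 0.999
time_s: 8.67
ee_pos: [0.5904, 0.0006, 0.2009]
tool_rot: [[-0.0, 1.0, 0.001], [1.0, 0.0, -0.0], [-0.0, 0.001, -1.0]]
wrist_force: [1.1, 0.6, -0.4]
width: 0.998
time_s: 9.08
ee_pos: [0.5942, -0.168, 0.2008]
tool_rot: [[0.001, 1.0, 0.0], [1.0, -0.001, -0.0], [-0.0, 0.0, -1.0]]
wrist_force: [0.9, 0.1, 0.0]
width: 1.001
time_s: 9.33
ee_pos: [0.5942, -0.1648, 0.2007]
tool_rot: [[-0.0, 1.0, -0.0], [1.0, 0.0, 0.001], [0.001, -0.0, -1.0]]
wrist_force: [0.3, 0.9, 0.2]
width: 0.999
wrist [320.22911521 212.78811705] [231.81601106 262.28765625] [319.15126293 194.75675564]
scene [243.70128064 262.37400085] [207.12945945 252.07474398] [247.03322387 282.44497719]
[406.86726934 208.79804426] [402.30581671 228.2521947 ]
[ 0.59447152 -0.16347486  0.20077361]
```

View pics/both3.png

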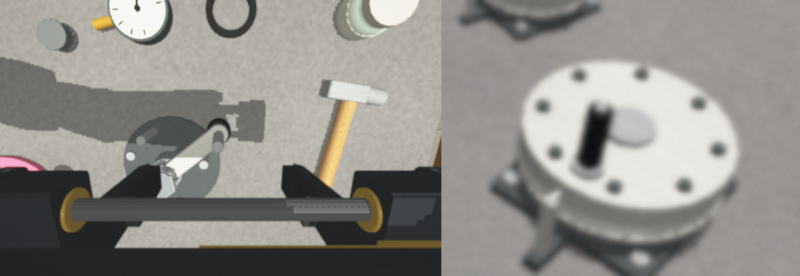

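Crops: the handle top is back at scene (407,208) in line with the pointer. In the wrist view the pin is at about (317,211) against a predicted (320,213), so I'm descending on it.

```bash
python3 -m handwheel '-0.1 0 -2 0 0 0;-0.1 0 -4.5 0 0 0;-0.1 0 -7.5 0 0 0;-0.1 0 -10.5 0 0 0;-0.1 0 -12.5 0 0 0'
python3 -m handwheel '0 0 0 0 0 0;0 0 0 0 0 0;0 0 0 0 0 0;0 0 0 0 0 0;0 0 0 0 0 0' 1
python3 -m handwheel '0 0 0 0 0 0;0 0 0 0 0 0;0 0 0 0 0 0;0 0 0 0 0 0;0 0 0 0 0 0'
python3 -m handwheel '0 0 0 0 0 0;0 0 0 0 0 0;0 0 0 0 0 0;0 0 0 0 0 0;0 0 0 0 0 0'
python3 - <<'E'
import numpy as np
R=10;A=np.radians(35.5)
for d in range(6,67,6): B=A+np.radians(d);print(d,"%.2f %.2f"%(R*(np.cos(B)-np.cos(A)),R*(np.sin(B)-np.sin(A))))
E
```

```text
time_s: 9.85
ee_pos: [0.5923, -0.1634, 0.0734]
tool_rot: [[-0.003, 1.0, -0.002], [1.0, 0.003, 0.002], [0.002, -0.002, -1.0]]
wrist_force: [-0.9, -0.7, 0.1]
width: 0.997
time_s: 10.27
ee_pos: [0.5944, -0.1658, 0.0775]
tool_rot: [[-0.0, 1.0, 0.003], [1.0, 0.0, -0.0], [-0.0, 0.003, -1.0]]
wrist_force: [0.1, 0.3, 0.2]
width: 0.648
time_s: 10.68
ee_pos: [0.5932, -0.1658, 0.0758]
tool_rot: [[0.0, 1.0, 0.0], [1.0, -0.0, -0.0], [-0.0, 0.0, -1.0]]
wrist_force: [0.7, -0.5, 0.8]
width: 0.267
time_s: 11.1
ee_pos: [0.5904, -0.1659, 0.0754]
tool_rot: [[0.0, 1.0, -0.006], [1.0, -0.0, -0.0], [-0.0, -0.006, -1.0]]
wrist_force: [-5.3, -0.2, 3.8]
width: 0.149
6 -0.65 0.82
12 -1.39 1.57
18 -2.19 2.23
24 -3.07 2.81
30 -3.99 3.29
36 -4.97 3.68
42 -5.98 3.96
48 -7.01 4.13
54 -8.05 4.19
60 -9.10 4.15
66 -10.13 3.99
```

```bash
python3 -m handwheel '-0.5 0.4 0 0 0 3;-0.9 0.8 0 0 0 6;-1.25 1.2 0 0 0 9;-1.6 1.55 0 0 0 12;-2 1.9 0 0 0 15'
python3 -m handwheel '-0.4 0.35 0 0 0 3;-0.85 0.65 0 0 0 6;-1.3 0.9 0 0 0 9;-1.75 1.15 0 0 0 12;-2.2 1.4 0 0 0 15'
python3 -m handwheel '0 0 0 0 0 0;0 0 0 0 0 0;0 0 0 0 0 0'
python3 - <<'E'
import numpy as np
from station import r
p=r.observe()['ee_pos'][:2]-[.5136,-.2235]; print(np.hypot(*p),np.degrees(np.arctan2(p[1],p[0]))-35.5)
E
```

```text
time_s: 11.52
ee_pos: [0.5731, -0.1489, 0.0755]
tool_rot: [[-0.259, 0.966, 0.0], [0.966, 0.259, -0.003], [-0.002, -0.001, -1.0]]
wrist_force: [0.1, -4.0, -2.6]
width: 0.146
time_s: 11.93
ee_pos: [0.5513, -0.1362, 0.0755]
tool_rot: [[-0.499, 0.866, 0.0], [0.866, 0.499, -0.004], [-0.004, -0.002, -1.0]]
wrist_force: [1.2, -7.9, -2.8]
width: 0.147
time_s: 12.18
ee_pos: [0.5514, -0.1363, 0.0755]
tool_rot: [[-0.497, 0.868, 0.0], [0.868, 0.497, -0.004], [-0.004, -0.002, -1.0]]
wrist_force: [1.8, -6.7, -3.5]
width: 0.15
0.0950292751493621 31.04611154895231
```

```bash
python3 -m handwheel '-0.95 0.1 0 0 0 0;-1.95 0.35 0 0 0 0;-3 0.5 0 0 0 0;-4.05 0.55 0 0 0 0;-4.5 0.55 0 0 0 0'
python3 -m handwheel '0 0 0 0 0 0;0 0 0 0 0 0;0 0 0 0 0 0'
python3 -m handwheel '-0.2 0 0 0 0 0;-0.4 0 0 0 0 0;-0.4 0 0 0 0 0;-0.4 0 0 0 0 0'
```

```text
time_s: 12.6
ee_pos: [0.5098, -0.1264, 0.0755]
tool_rot: [[-0.502, 0.865, 0.008], [0.865, 0.502, 0.002], [-0.002, 0.008, -1.0]]
wrist_force: [10.4, 1.2, -13.6]
width: 0.15
time_s: 12.85
ee_pos: [0.5106, -0.1263, 0.0755]
tool_rot: [[-0.501, 0.865, 0.008], [0.865, 0.501, 0.002], [-0.002, 0.008, -1.0]]
wrist_force: [9.6, 1.2, -10.5]
width: 0.15
time_s: 13.18
ee_pos: [0.5071, -0.1263, 0.0755]
tool_rot: [[-0.502, 0.865, 0.009], [0.865, 0.502, 0.002], [-0.003, 0.009, -1.0]]
wrist_force: [9.7, 0.6, -12.2]
width: 0.148
```

```bash
python3 -m handwheel '-0.2 0 0 0 0 0;-0.2 0 0 0 0 0;-0.2 0 0 0 0 0'
python3 -m handwheel '-0.2 0 0 0 0 0;-0.2 0 0 0 0 0;-0.2 0 0 0 0 0'
python3 -m handwheel '-0.2 0 0 0 0 0;-0.2 0 0 0 0 0;-0.2 0 0 0 0 0'
python3 -m handwheel '-0.2 0 0 0 0 0;-0.2 0 0 0 0 0;-0.2 0 0 0 0 0'
```

```text
time_s: 13.43
ee_pos: [0.5053, -0.1263, 0.0755]
tool_rot: [[-0.502, 0.865, 0.009], [0.865, 0.502, 0.002], [-0.003, 0.009, -1.0]]
wrist_force: [9.6, 0.6, -12.4]
width: 0.146
time_s: 13.68
ee_pos: [0.5034, -0.1263, 0.0755]
tool_rot: [[-0.502, 0.865, 0.009], [0.865, 0.502, 0.002], [-0.003, 0.009, -1.0]]
wrist_force: [9.4, -0.5, -12.9]
width: 0.147
time_s: 13.93
ee_pos: [0.5012, -0.1263, 0.0755]
tool_rot: [[-0.502, 0.865, 0.009], [0.865, 0.502, 0.002], [-0.003, 0.009, -1.0]]
wrist_force: [9.2, 0.6, -12.1]
width: 0.148
time_s: 14.18
ee_pos: [0.5002, -0.1263, 0.0755]
tool_rot: [[-0.502, 0.865, 0.011], [0.865, 0.502, 0.002], [-0.004, 0.01, -1.0]]
wrist_force: [10.2, 0.1, -14.6]
width: 0.149
```

```bash
python3 -m handwheel '-0.2 0 0 0 0 0;-0.2 0 0 0 0 0;-0.2 0 0 0 0 0'
python3 -m handwheel '-0.3 0 0 0 0 0;-0.3 0 0 0 0 0;-0.3 0 0 0 0 0'
python3 - <<'E'
from h import *
o=[]
for n,(x,y) in (("scene",(150,200)),("side",(270,190))):
    o.append(cv2.resize(r.read_camera(n)[y:y+130,x:x+130,::-1],(400,400),interpolation=cv2.INTER_CUBIC))
cv2.imwrite("pics/f4.png",np.hstack(o)); q=r.observe(); print(q['ee_pos'],q['wrist_force'])
E
```

```text
time_s: 14.43
ee_pos: [0.5001, -0.1264, 0.0756]
tool_rot: [[-0.502, 0.865, 0.014], [0.865, 0.502, 0.002], [-0.005, 0.014, -1.0]]
wrist_force: [15.5, 0.7, -18.5]
width: 0.152
time_s: 14.68
ee_pos: [0.4999, -0.1263, 0.0757]
tool_rot: [[-0.501, 0.865, 0.019], [0.865, 0.501, 0.003], [-0.007, 0.018, -1.0]]
wrist_force: [19.5, -0.1, -21.6]
width: 0.148
[ 0.49990434 -0.12630736  0.07564674] [ 19.29075671  -0.4824459  -22.02946606]
```

View pics/f4.png

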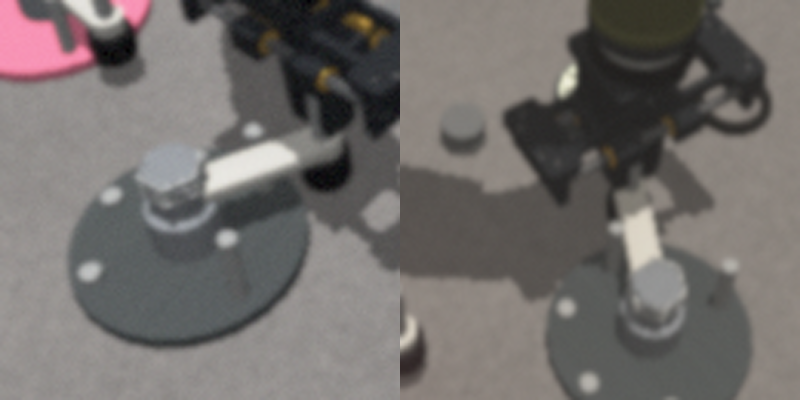

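The far post top shows against the arm, at scene crop (253,130) and side crop (618,228). The pin stopped at x = 0.500 while the force rose from 10 to 19 N, so the arm is on the stop. Now a short hold, then a bystander check.

```bash
python3 -m handwheel '0 0 0 0 0 0;0 0 0 0 0 0;0 0 0 0 0 0;0 0 0 0 0 0;0 0 0 0 0 0'
python3 - <<'E'
from h import *
im=r.read_camera("scene")[:,:,::-1]; a=cv2.imread("pics/scene0.png")
for n,(x,y,w,h) in dict(gauge=(290,222,38,30),ring=(312,266,40,32),crank=(394,203,18,32)).items():
    m=cv2.matchTemplate(np.ascontiguousarray(im[y-12:y+h+12,x-12:x+w+12]),a[y:y+h,x:x+w],cv2.TM_CCOEFF_NORMED); _,v,_,l=cv2.minMaxLoc(m); print(n,round(v,3),l[0]-12,l[1]-12)
E
```

```text
time_s: 15.2
ee_pos: [0.4999, -0.1263, 0.0757]
tool_rot: [[-0.501, 0.865, 0.019], [0.865, 0.501, 0.003], [-0.007, 0.018, -1.0]]
wrist_force: [19.5, -0.5, -22.1]
width: 0.149
gauge 0.923 0 0
ring 0.834 0 0
crank 0.985 1 0
```

```bash
python3 -c "
from station import r
print(r.sign_off())"
```

```text
the job is handed in; nothing more can be done
None
```

I turned the large turntable one full turn counter-clockwise by its crank. I then swung the grey tensioner's arm to its stop and handed in at about 15 s with the gripper still holding it there.

- **Turntable:** the handle stayed gripped all the way round. It ended within about 0.5 mm of where it was first gripped, in line with the pointer, and stayed there after release. In the last picture it matched the first to within 1 pixel.
- **Tensioner:** the arm is on the far stop post. The pin stopped moving while the sideways force rose from 10 to 19 N, and the pictures show the arm against the post. It stayed steady through a short hold before hand-in.
- **Gauge and ring:** neither shows any shift in the scene picture. The ring's match was weaker (0.83), which I put down to the arm's changed shadow.
- **Measurements that disagreed:**
  - My first estimates of the two axis positions were 2–4 mm off, so I corrected them from the gripper's path.
  - The swing came out at about 59° against the nominal 57.3°, within that error.
  - The wrist also read about 22 N vertically while holding at the stop. I don't know the cause, but it is well below the 120 N wrist limit.

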